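# Knock the tag jig's sprung clamp pin home with the mallet

## Task

A blank plant tag lies in the blue sloped marking jig: clamp it by taking the mallet from its wooden cradle by the handle and knocking the jig's red sprung pin fully down with brisk blows of the black face along the pin's slope, one or more, until it is home on its stop (a slow push will not do, and keep the hand itself off the jig). Then lay the mallet back in the cradle as it was, head standing on the black pad and handle in the fork, and let go. Leave the other things on the counter alone.

Things in the scene. Friction and masses are not known exactly. Their poses are not given: they have to be found in the camera images.
- jig: blue fixed marking jig, base 130 x 104 mm, 120 mm tall. Origin: centre of its underside, z up. Its bed slopes 32 deg, falling to the jig's -x (roughly the robot). A grey column at the bed's upper (+x) end carries an arm with a steel boss 30 mm across; the red pin slides in it square to the bed, so it leans 32 deg from vertical towards -x. The jig stands left or right of the cradle
- pin_top (a point): centre of the top face of the red pin head (disc 26 mm across, 10 mm thick, 18 mm clear of the steel boss below it when up). Moves with the pin. Its z axis points out of the head along the pin (32 deg from vertical); its y axis is level, parallel to the jig's y; its x axis points up the slope. The round mallet head may meet it with the handle pointing to any side that is clear
- pin (a joint): travel of the red pin along its axis in m: 0 fully up, 0.018 fully down on a solid stop; it starts 0 to 0.003. Its spring and the snug boss resist with 7 N at the top rising to 10 N at the bottom; the boss grips it, so it stays where it is left and further blows drive it on
- mallet: mallet, 0.18 to 0.29 kg, lying in the cradle. Head: upright cylinder 38 mm across, 70 mm long along z; lower face black rubber, upper face yellow. Origin: centre of the lower (black) striking face. Handle: wooden bar with black end, 16 mm wide (x), 26 mm tall (z), running level from the head along -y to 136 mm from the head's axis, its centre line 35 mm above the lower face
- mallet_grip (a point): a good place to grip: on the handle's centre line, 50 mm from the head's axis (mallet frame 0, -0.050, 0.035); grip across the 16 mm width, from above; axes as the mallet's
- cradle: fixed plywood cradle, base 84 x 190 x 6 mm; origin: centre of its underside, z up, long side along y. A flush black pad 48 mm across at y = +55 mm carries the mallet's head. At y = -60 mm a fork 10 mm thick carries the handle: saddle at 28 mm height, slot 24 mm wide, prongs flaring apart up to 61 mm height
- cradle_seat (a point): centre of the top of the black pad (6 mm above the counter): the mallet's origin lies here, with its axes parallel to the cradle's, when it is laid in the cradle
- ec_meter: green and white pen-shaped meter lying flat, 185 x 36 x 19 mm; origin at the centre of its underside; a bystander to leave alone
- calculator: pocket calculator lying flat, 125 x 78 x 18 mm; origin at the centre of its underside; a bystander to leave alone
- pen_3: red and white marker pen lying flat, 135 mm long, 16 mm thick; origin at the centre of its underside; a bystander to leave alone
Things that resemble listed ones, but are neither listed nor needed, are in the scene too. What is shaped like the mallet but purple is not meant.

How it is judged:
On the way, in this order (a step that is already met when the one before it is completed fails the run):
1. the mallet is lifted at least 30 mm out of the cradle, with the pin still up (z of mallet in the frame of cradle_seat above 0.03 m and contact force between the fingers and mallet above 2 N and value of joint pin below 0.005 m), for 0.1 s.
2. a blow: the pin is driven down faster than 30 mm/s by the held mallet, its black face within 30 mm of the pin's top and the head within 12 degrees of the pin's line (velocity of joint pin above 0.03 m/s and value of joint pin between 0.001 and 0.017 m and distance between mallet and pin_top below 0.03 m and contact force between the fingers and mallet above 2 N and angle between the z axis of mallet and the z axis of pin_top, either way round below 0.21 rad).
3. the pin is home (pressed more than 15 of its 18 mm) (value of joint pin above 0.015 m), for 0.2 s.
At the end, for the whole second after the job is handed in: the red pin stays down (more than 15 of 18 mm), and the mallet is at rest in the cradle, let go: its lower face on the pad (within 4 mm in height, 15 mm of the pad's centre), upright within 0.1 rad, handle in the fork along the cradle within 0.15 rad (value of joint pin above 0.015 m and horizontal distance between mallet and cradle_seat below 0.015 m and z of mallet in the frame of cradle_seat between -0.004 and 0.004 m and angle between mallet's own z axis and vertical below 0.1 rad and angle between the y axis of mallet and the y axis of cradle, either way round below 0.15 rad and linear speed of mallet below 0.02 m/s); the robot touches nothing.
It fails at once if the hand or arm touches the jig or its pin (over 1 N) (contact force between any of the fingers, the arm and jig above 1 N).
It fails at once if a bystander is moved by more than 25 mm (distance of any of ec_meter, calculator, pen_3 from where it was at the start of the episode above 0.025 m).
It also fails if it takes over 48 s, if anything falls off the work surface, if the arm or the gripper's body presses on something with over 40 N, if the wrist force passes 120 N, or if a joint passes its speed limit or range.

## Robot

A 7-joint arm with a two-finger parallel gripper is mounted at the origin on a cart in front of the work surface, level with it; the furniture and walls round the work are solid. World frame = base frame: x ahead of the robot, y to its left, z up, the work surface at z = 0. Lengths are in m, angles in rad, forces in N, time in s.
With the tool pointing down it reaches from about 0.4 to 0.85 m from the base axis. Payload 10.4 kg.
Tool frame: the origin (TCP) lies between the finger pads; the fingertips stand 22 mm ahead of it and the grasp point (between the pads) lies 3 mm ahead of it (r.nose_length is the distance from the TCP to the fingertips, in m); z points along the fingers, y is the line along which they close (so a half turn about z gives the same grasp; the last joint's range is limited). The gripper opens to 87 mm and grips with 3 to 60 N. Pads are 19 mm wide; open, the fingers measure 117 mm over their backs; the gripper's body (75 mm by 190 mm) begins 51 mm behind the grasp point.
Start: joints at [-1.172, 0.332, -0.065, 1.46, 0.022, 1.35, -0.088], TCP at [0.256, 0.57, 0.245] pointing down, gripper open.
Joint ranges: [-2.6, 2.6], [-0.5, 2.12], [-1.47, 1.34], [0.16, 2.42], [-1.27, 4.41], [0.06, 2.06], [-2.6, 2.6]. Speed limits (rad/s): [2.22, 2.22, 2.79, 2.79, 3.14, 3.14, 3.14].

## Interface

Orientations are given as a unit quaternion [x, y, z, w].
In Python, from bench import readout, cams, r gives the robot as it stands. The module is installed in compiled form; this text tells all that it offers.
- The arm moves only by the tool step_arm, never from a script. Its argument "deltas" is a list that holds one entry, the list of rows, each a list of 7 numbers: the turn, a rotation vector about the tool's x, y, z in rad, then the shift along the tool's x, y, z in m, then the opening in per cent of the stroke, from 0 (shut) to 100 (fully open). A call has 1 to 20 rows; each row is the pose to reach, as a shift and turn from the pose commanded when the call began, along the tool's axes at that moment; what a row does not reach only later rows make up. A row lasts 1/8 s, in which the tool goes at most 62.5 mm and 10.7 degrees, less where a joint would pass 70% of its speed; a pose out of reach is approached as far as the arm can. A call with a gripper value outside its range is refused whole. The fingers move at their own pace and stop on an object; "squeeze" is the grip in N (left out, the last holds). Time passes only in rows, so rows that repeat a pose let the fingers close. It gives the time, the measured TCP pose, the force, the opening and the grip force at its end, in the units of the state.
- readout.read_state(): the state, without advancing time (a new reading comes with each control period).
- cams.camera(name): name is "scene" or "top" or "wrist"; returns a dict with "img" (480x640x3 uint8, red, green, blue), "fx", "fy", "cx", "cy" (pixels), "origin" and "rotation" of the camera in the world; the wrist camera has in their place "T_tool_cam" (4x4, takes a point from camera to tool coordinates, whose origin is the TCP and whose axes are the flange's). Camera axes: x right, y up, looking along -z (the intrinsics and any distortion apply to the point x, -y, -z); pixel columns grow to the right and rows downward; lengths in m; the calibration is good to about 2 mm. A picture is of the moment at which its call begins: read the wrist's pose just before it. There is no depth.
- r.close_job(): hands the job in; it is judged then, once.
The state is a dict: "time": time; "joint_positions": joint angles; "joint_vel": joint speeds; "joint_torque": joint torques, N m; "ee_pos": TCP position; "eef_rot": TCP orientation; "ft_force": force on the tool from outside, world axes, zero at the start; "torque": the same for the moment, N m; "width": finger opening in m; "grip_force": force on a finger pad.
Only numpy, scipy, OpenCV 4.12 (cv2) and the standard library are available. Lean on these libraries where they do the work, as an engineer would, in place of code of your own. Each camera call takes 0.05 s, during which the arm holds its last target. There are 200 camera calls.

## Working session

There is one attempt and no reset: what is moved stays moved. The work goes in short steps, Python scripts to look and compute and a tool call to move; the robot and the scene stay as the last step left them, time stands still between calls to the robot, and variables do not carry over. Pictures are saved under pics/ and viewed, at most 12 in all, crops included, and the job is handed in when it is done.

Besides the shell and the picture viewer there is one more tool, called after "Request:" by a JSON object that holds its "api" and its "payload", one argument or row to a line. step_arm: Moves the arm, as the interface text tells. Its arguments: {"type":"object","properties":{"deltas":{"type":"array"},"squeeze":{"type":"number"}},"required":["deltas"]}

```bash
mkdir -p pics
cat > h.py <<'E'
import numpy as np, cv2
from scipy.spatial.transform import Rotation as R
from bench import readout, cams, r
def save(n,img): cv2.imwrite(f'pics/{n}.png',cv2.cvtColor(img,cv2.COLOR_RGB2BGR))
def ray(c,u,v):
    d=np.array([(u-c['cx'])/c['fx'],-(v-c['cy'])/c['fy'],-1.]); return np.array(c['origin']),np.array(c['rotation'])@d
def onplane(c,u,v,z):
    o,d=ray(c,u,v); return o+d*(z-o[2])/d[2]
def proj(c,p):
    q=np.array(c['rotation']).T@(np.array(p)-np.array(c['origin'])); return c['cx']+c['fx']*q[0]/-q[2], c['cy']-c['fy']*q[1]/-q[2]
def tri(c1,p1,c2,p2):
    o1,d1=ray(c1,*p1);o2,d2=ray(c2,*p2)
    s=np.linalg.lstsq(np.c_[d1,-d2],o2-o1,rcond=None)[0]
    a=o1+s[0]*d1;b=o2+s[1]*d2; return (a+b)/2,np.linalg.norm(a-b)
E
python3 - <<'E'
from h import *
s=readout.read_state(); print({k:np.round(v,3) for k,v in s.items()})
for n in('top','scene'):
    c=cams.camera(n); save(n+'0',c['img']); print(n,{k:np.round(v,3) for k,v in c.items() if k!='img'})
c=cams.camera('wrist');print(np.round(c['T_tool_cam'],4),c['fx'],c.keys())
E
```

```text
{'time': np.float64(0.0), 'joint_positions': array([-1.172,  0.333, -0.065,  1.461,  0.022,  1.35 , -0.088]), 'joint_vel': array([-0.001, -0.001,  0.002, -0.   ,  0.001,  0.003,  0.001]), 'joint_torque': array([ 1.0000e-03, -6.2327e+01,  2.5000e-02, -3.8989e+01, -6.1000e-02,
        4.0000e-02,  0.0000e+00]), 'ee_pos': array([0.256, 0.57 , 0.244]), 'eef_rot': array([ 0.209,  0.978, -0.001, -0.   ]), 'ft_force': array([0.193, 0.4  , 0.595]), 'torque': array([-0.044, -0.004,  0.   ]), 'grip_force': np.float64(0.0), 'width': np.float64(0.087)}
top {'fx': np.float64(531.377), 'fy': np.float64(531.377), 'cx': np.float64(313.27), 'cy': np.float64(232.729), 'origin': array([ 0.315, -0.017,  1.415]), 'rotation': array([ 0.05 , -0.053, -0.695,  0.715])}
scene {'fx': np.float64(563.152), 'fy': np.float64(563.152), 'cx': np.float64(320.689), 'cy': np.float64(241.217), 'origin': array([-0.537, -0.504,  1.435]), 'rotation': array([ 0.297, -0.185, -0.516,  0.782])}
[[-1.500e-03  9.574e-01  2.887e-01  8.080e-02]
 [ 1.000e+00  1.500e-03  2.000e-04  3.000e-04]
 [-2.000e-04  2.887e-01 -9.574e-01 -1.390e-01]
 [ 0.000e+00  0.000e+00  0.000e+00  1.000e+00]] 421.0846418738742 dict_keys(['img', 'fx', 'fy', 'cx', 'cy', 'T_tool_cam'])
```

View pics/top0.png

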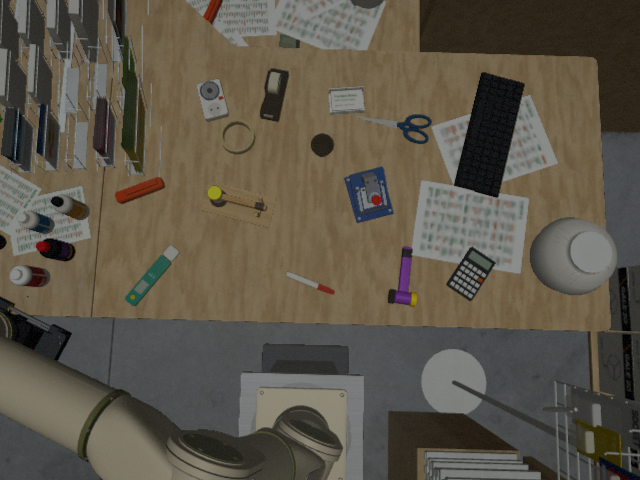

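View pics/scene0.png

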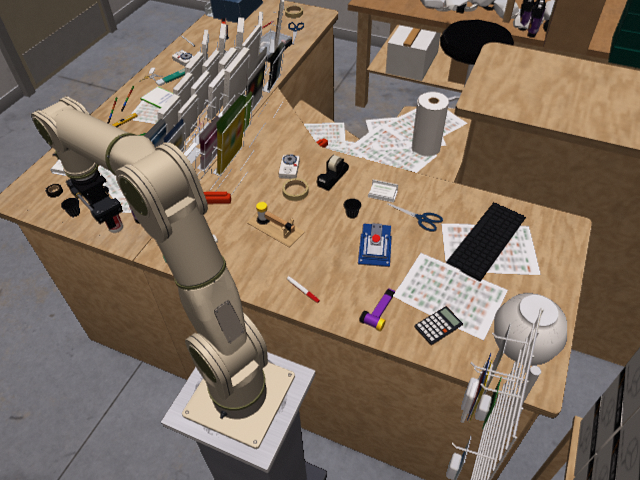

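The top view shows the mallet at (215,193), yellow head up, with its handle running to (265,207) in the plywood cradle. The purple look-alike lies at (404,275), and is rejected by its colour. The jig is at (369,194) with its red head at (376,200). Other red things are a pen at (310,283), a stapler-like item at (140,190) and bottle caps. I choose the yellow-headed mallet and the blue jig, and check both in one close crop.

```bash
sed -i "s/np.array(c\['rotation'\])/rot(c)/g" h.py
cat >> h.py <<'E'
def rot(c): return R.from_quat(c['rotation']).as_matrix()
def wrist():
    s=readout.read_state(); c=cams.camera('wrist'); M=np.eye(4); M[:3,:3]=R.from_quat(s['eef_rot']).as_matrix(); M[:3,3]=s['ee_pos']
    M=M@np.array(c['T_tool_cam']); c['origin']=M[:3,3]; c['rotation']=R.from_matrix(M[:3,:3]).as_quat(); return c
def mask(img,h0,h1,s=120,v=60):
    h=cv2.cvtColor(img,cv2.COLOR_RGB2HSV); return cv2.inRange(h,(h0,s,v),(h1,255,255))
E
python3 - <<'E'
from h import *
t=cams.camera('top'); s=cams.camera('scene')
def up(i,x,y,w,h,k): return cv2.resize(i[y:y+h,x:x+w],None,fx=k,fy=k,interpolation=cv2.INTER_CUBIC)
A=np.hstack([up(t['img'],195,160,80,60,5),up(t['img'],330,160,80,60,5)])
B=np.hstack([up(s['img'],240,190,80,60,5),up(s['img'],340,215,80,60,5)])
save('crop1',np.vstack([A,B]))
def cen(m,x,y,w,h):
    k=np.zeros_like(m);k[y:y+h,x:x+w]=m[y:y+h,x:x+w]; M=cv2.moments(k,True); return M['m10']/M['m00'],M['m01']/M['m00'],M['m00']
yt=cen(mask(t['img'],22,34),195,160,80,60); ys=cen(mask(s['img'],22,34),240,190,80,60)
rt=cen(mask(t['img'],0,8)|mask(t['img'],172,180),330,160,80,60); rs=cen(mask(s['img'],0,8)|mask(s['img'],172,180),340,215,80,60)
print(yt,ys,rt,rs)
print('yellow',tri(t,yt[:2],s,ys[:2]),onplane(t,*yt[:2],.07)); print('red',tri(t,rt[:2],s,rs[:2]))
b=mask(t['img'],100,125,120,40); k=np.zeros_like(b);k[160:220+10,330:410]=b[160:230,330:410]
n=np.argwhere(k)[:,::-1]; rr=cv2.minAreaRect(n.astype(np.float32)); bp=cv2.boxPoints(rr);print(bp)
print([onplane(t,*p,0.01).round(3) for p in bp])
E
```

```text
(214.06666666666666, 192.67222222222222, 180.0) (261.0845070422535, 205.42253521126761, 71.0) (376.29487179487177, 199.84615384615384, 78.0) (375.58490566037733, 237.67924528301887, 53.0)
yellow (array([0.60709143, 0.23989492, 0.07379765]), np.float64(0.001407497662965861)) [0.60826117 0.24000352 0.07      ]
red (array([ 0.59476985, -0.17495301,  0.10216818]), np.float64(0.001234138954935389))
[[344.05887 176.23529]
 [381.9412  166.76471]
 [393.41177 212.64706]
 [355.52945 222.11765]]
[array([ 0.678, -0.098,  0.01 ]), array([ 0.707, -0.201,  0.01 ]), array([ 0.581, -0.233,  0.01 ]), array([ 0.552, -0.132,  0.01 ])]
```

View pics/crop1.png

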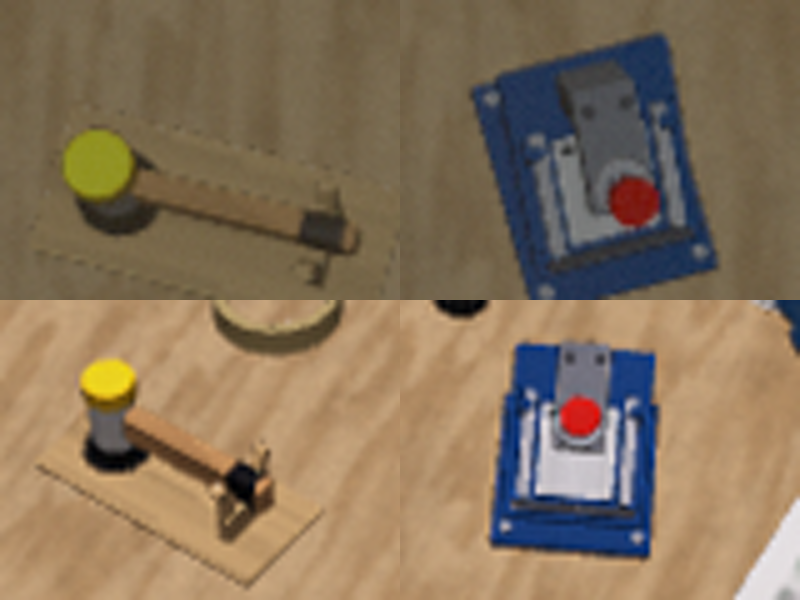

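```bash
cat >> h.py <<'E'
def Rtool(yaw,tilt=0):
    "mallet orientation: yaw then tilt (lean of z towards -x); tool y=mx, z=-mz, x=my"
    M=(R.from_euler('z',yaw,degrees=True)*R.from_euler('y',-tilt,degrees=True)).as_matrix()
    return np.c_[M[:,1],M[:,0],-M[:,2]],M
def move(p,Rm,p0=None,R0=None):
    s=readout.read_state(); p0=s['ee_pos'] if p0 is None else p0; R0=R.from_quat(s['eef_rot']).as_matrix() if R0 is None else R0
    rv=R.from_matrix(R0.T@Rm).as_rotvec(); d=R0.T@(np.array(p)-p0); print('row',rv.round(4),d.round(4),'deg',np.degrees(np.linalg.norm(rv)).round(1))
E
python3 - <<'E'
from h import *
t=cams.camera('top')
h=onplane(t,214.07,192.67,.076); b=onplane(t,260,205.6,.054); print(h,b,np.linalg.norm((b-h)[:2])); v=h-b; yaw=np.degrees(np.arctan2(v[1],v[0]))-90; print(yaw)
Rm,M=Rtool(yaw); g=h-M[:,1]*.06; move([g[0],g[1],.26],Rm)
E
```

```text
[0.60695711 0.23884838 0.076     ] [0.58097905 0.12163335 0.054     ] 0.12005924653403241
-12.496326656353418
row [-3.0000e-04  3.0000e-04  1.3671e+00] [-0.4681 -0.2173 -0.0156] deg 78.3
```

Request:
{"api": "step_arm", "payload": {
  "deltas": [
    [[0, 0, 0.15, -0.05, -0.023, -0.015, 100], [0, 0, 0.31, -0.1, -0.047, -0.015, 100], [0, 0, 0.46, -0.16, -0.073, -0.015, 100], [0, 0, 0.61, -0.21, -0.1, -0.015, 100], [0, 0, 0.76, -0.26, -0.123, -0.015, 100], [0, 0, 0.91, -0.32, -0.147, -0.015, 100], [0, 0, 1.06, -0.37, -0.17, -0.015, 100], [0, 0, 1.21, -0.42, -0.195, -0.015, 100], [0, 0, 1.367, -0.468, -0.217, -0.015, 100], [0, 0, 1.367, -0.468, -0.217, -0.015, 100], [0, 0, 1.367, -0.468, -0.217, -0.015, 100]]
  ]
}}

```text
time: 1.68
ee_pos: [0.5938, 0.1811, 0.2593]
eef_rot: [0.78, 0.626, -0.0, -0.0]
ft_force: [-0.4, 0.7, -0.1]
width: 0.0867
grip_force: 0.0
```

Run:
```python
from h import *
s=readout.read_state(); print({k:np.round(v,3) for k,v in s.items()})
c=wrist(); save('w1',c['img']); np.savez('w1',**c)
```

```text
{'time': np.float64(1.675), 'joint_positions': array([-0.671,  0.323,  0.386,  1.471, -0.123,  1.372, -0.496]), 'joint_vel': array([-0.019, -0.008, -0.019,  0.006, -0.   ,  0.   , -0.001]), 'joint_torque': array([ 2.1990e+00, -5.7854e+01,  7.2110e+00, -3.9040e+01,  1.3900e-01,
       -2.4000e-02, -3.6000e-02]), 'ee_pos': array([0.594, 0.181, 0.259]), 'eef_rot': array([ 0.78 ,  0.626, -0.   , -0.   ]), 'ft_force': array([-0.383,  0.741, -0.076]), 'torque': array([-0.06 ,  0.111, -0.072]), 'grip_force': np.float64(0.0), 'width': np.float64(0.087)}
```

View pics/w1.png

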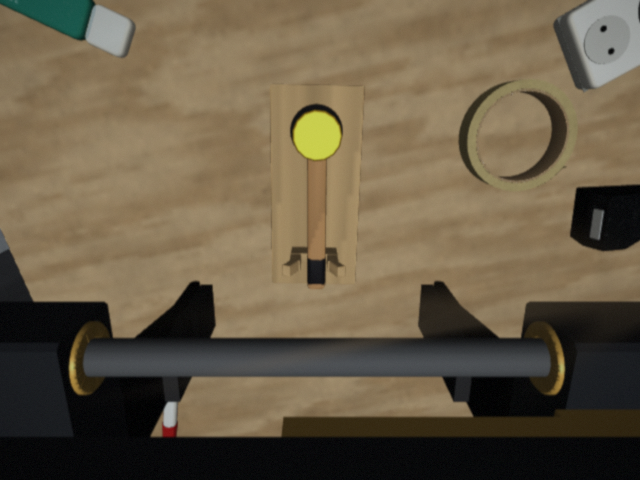

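Wrist view: head at (317,134), handle running straight to its black end at (316,272), and base corners near (270,86), (364,86), (357,283) and (272,283).

Run:
```python
from h import *
c=dict(np.load('w1.npz')); im=c['img']
m=mask(im,22,34,150,80); m[:,:280]=0;m[:,350:]=0;m[170:]=0
M=cv2.moments(m,True); y=M['m10']/M['m00'],M['m01']/M['m00']; print(y,M['m00'])
H=onplane(c,*y,.076); print('head',H)
hsv=cv2.cvtColor(im,cv2.COLOR_RGB2HSV)
for v in (170,190,210,230):print(v,hsv[v,296:338,1].tolist(), ) if v in(190,) else None
pts=[]
g=cv2.GaussianBlur(hsv[:,:,1].astype(float),(3,3),0)
for v in range(172,240,3):
    d=np.diff(g[v,298:336]); a=298.5+np.argmax(d); b=298.5+np.argmin(d); pts.append(onplane(c,(a+b)/2,v,.054)[:2])
pts=np.array(pts); vx,vy,x0,y0=cv2.fitLine(pts.astype(np.float32),cv2.DIST_HUBER,0,.01,.01).ravel(); print('handle yaw',np.degrees(np.arctan2(vy,vx))-90, 'at',pts[len(pts)//2])
e=onplane(c,316,272,.054); v=(H-e)[:2]; print('yaw2',np.degrees(np.arctan2(v[1],v[0]))-90)
C=np.array([onplane(c,*p,.006)[:2] for p in((270.5,86),(364,86),(357.5,283.5),(272,283.5))]); print(C,np.linalg.norm(C-np.roll(C,-1,0),axis=1))
a=(C[0]+C[1]-C[2]-C[3])/2; yc=np.degrees(np.arctan2(a[1],a[0]))-90; ctr=C.mean(0); print('cradle',yc,ctr,'seat',ctr+a/np.linalg.norm(a)*.055)
```

```text
(316.723273657289, 134.89923273657288) 1955.0
head [0.60587305 0.2414972  0.076     ]
190 [95, 99, 98, 98, 96, 97, 100, 98, 98, 98, 100, 114, 124, 126, 122, 125, 119, 119, 121, 118, 118, 121, 119, 120, 121, 121, 121, 124, 124, 122, 108, 99, 100, 96, 99, 95, 97, 97, 97, 97, 96, 100]
handle yaw -12.428101 at [0.593038   0.18459669]
yaw2 -12.827892445953466
[[0.57436173 0.28723354]
 [0.65457167 0.26940884]
 [0.61345693 0.08629548]
 [0.52935035 0.10493012]] [0.08216662 0.18767239 0.08614619 0.18777795]
cradle -13.262166330250011 [0.59293517 0.186967  ] seat [0.60555256 0.24050018]
```

Run:
```python
from h import *
Rm,M=Rtool(-12.7); g=np.array([.606,.241,.044])-M[:,1]*.04; print(g); move(g,Rm)
```

```text
[0.59720615 0.20197862 0.044     ]
row [-0.0007 -0.0005  0.0059] [ 0.0203 -0.0004  0.2154] deg 0.3
```

Request:
{"api": "step_arm", "payload": {
  "deltas": [
    [[0, 0, 0.006, 0.02, 0, 0.04, 100], [0, 0, 0.006, 0.02, 0, 0.08, 100], [0, 0, 0.006, 0.02, 0, 0.12, 100], [0, 0, 0.006, 0.02, 0, 0.16, 100], [0, 0, 0.006, 0.02, 0, 0.19, 100], [0, 0, 0.006, 0.02, 0, 0.215, 100], [0, 0, 0.006, 0.02, 0, 0.215, 100], [0, 0, 0.006, 0.02, 0, 0.215, 50], [0, 0, 0.006, 0.02, 0, 0.215, 10], [0, 0, 0.006, 0.02, 0, 0.215, 0], [0, 0, 0.006, 0.02, 0, 0.215, 0], [0, 0, 0.006, 0.02, 0, 0.215, 0], [0, 0, 0.006, 0.02, 0, 0.215, 0], [0, 0, 0.006, 0.02, 0, 0.215, 0]]
  ],
  "squeeze": 60
}}

```text
time: 3.48
ee_pos: [0.5983, 0.2002, 0.0445]
eef_rot: [0.782, 0.624, -0.0, -0.0]
ft_force: [-0.1, -0.1, 0.1]
width: 0.0252
grip_force: 0.0
```

Run:
```python
from h import *
s=readout.read_state(); print({k:np.round(v,4) for k,v in s.items() if 'joint' not in k})
```

```text
{'time': np.float64(3.475), 'ee_pos': array([0.5983, 0.2002, 0.0445]), 'eef_rot': array([ 0.7817,  0.6236, -0.    , -0.    ]), 'ft_force': array([-0.1135, -0.0868,  0.1115]), 'torque': array([-0.1148,  0.1296,  0.0139]), 'grip_force': np.float64(0.0), 'width': np.float64(0.0252)}
```

Fingers are still closing.

Request:
{"api": "step_arm", "payload": {
  "deltas": [
    [[0, 0, 0, 0, 0, 0, 0], [0, 0, 0, 0, 0, 0, 0], [0, 0, 0, 0, 0, 0, 0], [0, 0, 0, 0, 0, 0, 0]]
  ],
  "squeeze": 60
}}

```text
time: 3.98
ee_pos: [0.5983, 0.2002, 0.0445]
eef_rot: [0.782, 0.624, -0.0, -0.0]
ft_force: [0.4, -0.4, -0.3]
width: 0.0152
grip_force: 60.0
```

Run:
```python
from h import *
s=readout.read_state(); print({k:np.round(v,4) for k,v in s.items() if 'joint' not in k})
```

```text
{'time': np.float64(3.975), 'ee_pos': array([0.5983, 0.2002, 0.0445]), 'eef_rot': array([ 7.817e-01,  6.237e-01, -0.000e+00, -1.000e-04]), 'ft_force': array([ 0.3601, -0.3772, -0.2849]), 'torque': array([-0.0594,  0.1094,  0.0289]), 'grip_force': np.float64(59.9919), 'width': np.float64(0.0152)}
```

Request:
{"api": "step_arm", "payload": {
  "deltas": [
    [[0, 0, 0, 0, 0, -0.02, 0], [0, 0, 0, 0, 0, -0.05, 0], [0, 0, 0, 0, 0, -0.09, 0], [0, 0, 0, 0, 0, -0.13, 0], [0, 0, 0, 0, 0, -0.17, 0], [0, 0, 0, 0, 0, -0.2, 0], [0, 0, 0, 0, 0, -0.2, 0]]
  ]
}}

```text
time: 4.85
ee_pos: [0.5994, 0.2002, 0.2482]
eef_rot: [0.782, 0.623, 0.003, 0.001]
ft_force: [-0.2, -0.1, -3.0]
width: 0.015
grip_force: 60.0
```

Run:
```python
from h import *
s=readout.read_state(); print(s['ee_pos'],s['grip_force'],s['ft_force'],s['torque'])
Rm,M=Rtool(15); move([.636,-.33,.25],Rm)
```

```text
[0.59944772 0.20024087 0.24819792] 59.99134311452508 [-0.20581909 -0.1021185  -2.99956302] [-0.24278449  0.06055325 -0.03965555]
row [ 0.005  -0.0023 -0.4862] [-0.5088  0.1536 -0.0029] deg 27.9
```

Request:
{"api": "step_arm", "payload": {
  "deltas": [
    [[0, 0, -0.05, -0.05, 0.015, 0, 0], [0, 0, -0.1, -0.1, 0.03, 0, 0], [0, 0, -0.15, -0.15, 0.045, 0, 0], [0, 0, -0.2, -0.2, 0.06, 0, 0], [0, 0, -0.25, -0.25, 0.076, 0, 0], [0, 0, -0.3, -0.3, 0.091, 0, 0], [0, 0, -0.35, -0.35, 0.106, 0, 0], [0, 0, -0.4, -0.4, 0.121, 0, 0], [0, 0, -0.44, -0.45, 0.136, 0, 0], [0, 0, -0.47, -0.49, 0.148, 0, 0], [0, 0, -0.486, -0.509, 0.154, 0, 0], [0, 0, -0.486, -0.509, 0.154, 0, 0], [0, 0, -0.486, -0.509, 0.154, 0, 0]]
  ]
}}

```text
time: 6.48
ee_pos: [0.6355, -0.329, 0.2438]
eef_rot: [0.608, 0.794, 0.0, -0.001]
ft_force: [-0.6, 0.1, -2.1]
width: 0.0157
grip_force: 60.0
```

Run:
```python
from h import *
s=readout.read_state(); print(s['time'],s['ee_pos'],s['eef_rot'],s['joint_positions'].round(2),s['grip_force'])
c=wrist(); save('w2',c['img']); np.savez('w2',**c)
```

```text
6.475 [ 0.63553855 -0.32898321  0.24375827] [ 6.08444826e-01  7.93595815e-01  2.87330434e-04 -7.02601270e-04] [ 0.1   0.57  0.5   1.2  -0.27  1.43  0.83] 59.991637486964464
```

View pics/w2.png

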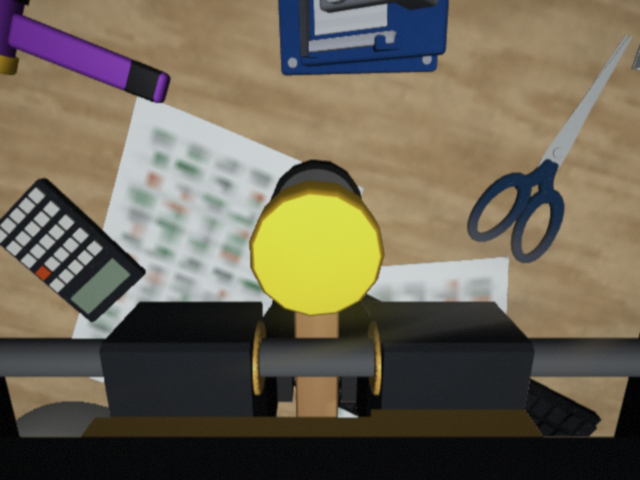

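The jig shows only at the top edge (x 280–447, y 0–75); the held mallet's yellow face is at (317,253). I move 80 mm closer.

Request:
{"api": "step_arm", "payload": {
  "deltas": [
    [[0, 0, 0, 0.03, 0, -0.01, 0], [0, 0, 0, 0.06, 0, -0.02, 0], [0, 0, 0, 0.08, 0, -0.03, 0], [0, 0, 0, 0.08, 0, -0.03, 0], [0, 0, 0, 0.08, 0, -0.03, 0]]
  ]
}}

```text
time: 7.15
ee_pos: [0.6146, -0.2535, 0.2744]
eef_rot: [0.609, 0.793, -0.0, 0.0]
ft_force: [-0.2, 0.1, -3.0]
width: 0.0154
grip_force: 60.0
```

Run:
```python
from h import *
s=readout.read_state(); print(s['time'],s['ee_pos'],s['eef_rot'],s['joint_positions'].round(2),s['grip_force'])
c=wrist(); save('w3',c['img']); np.savez('w3',**c)
```

```text
7.15 [ 0.61455858 -0.25349498  0.27444055] [ 6.08801503e-01  7.93322567e-01 -1.69322449e-04  7.76441671e-05] [-0.03  0.43  0.5   1.32 -0.21  1.44  0.72] 59.99130930751562
```

View pics/w3.png

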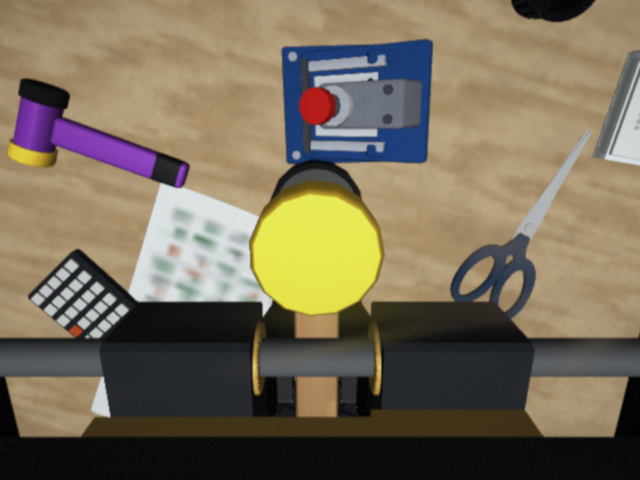

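Red pin head at (318,105); jig corners near (283,47), (432,40), (428,162) and (287,163). Triangulating from the three views.

Run:
```python
from h import *
c=dict(np.load('w3.npz')); im=c['img']
m=mask(im,0,8,150,70)|mask(im,172,180,150,70); k=np.zeros_like(m);k[80:130,290:345]=m[80:130,290:345]
cn=max(cv2.findContours(k,cv2.RETR_EXTERNAL,cv2.CHAIN_APPROX_NONE)[0],key=cv2.contourArea); print(cv2.fitEllipse(cn),cv2.boundingRect(cn))
M=cv2.moments(k,True); rw=M['m10']/M['m00'],M['m01']/M['m00']; print(rw,M['m00'])
t=cams.camera('top');s=cams.camera('scene'); rt=(376.29,199.85); rs=(375.58,237.68)
print(tri(t,rt,s,rs)); print(tri(c,rw,s,rs)); print(tri(c,rw,t,rt))
A=[];b=[]
for cc,p in((c,rw),(t,rt),(s,rs)):
    o,d=ray(cc,*p); d/=np.linalg.norm(d); P=np.eye(3)-np.outer(d,d); A.append(P);b.append(P@o)
x=np.linalg.solve(sum(A),sum(b)); print('lsq',x,[np.subtract(proj(cc,x),p).round(2) for cc,p in((c,rw),(t,rt),(s,rs))])
bm=mask(im,100,125,120,30); k=np.zeros_like(bm);k[20:180,270:450]=bm[20:180,270:450]
cn=max(cv2.findContours(k,cv2.RETR_EXTERNAL,cv2.CHAIN_APPROX_NONE)[0],key=cv2.contourArea)
ap=cv2.approxPolyDP(cv2.convexHull(cn),3,True)[:,0]; print(ap.tolist())
for z in(0,.012): print(z,[onplane(c,*p,z)[:2].round(4).tolist() for p in ap])
print('pred base-fwd', )
```

```text
((316.7779235839844, 105.57281494140625), (35.55464172363281, 36.60689926147461), 0.9379733800888062) (299, 88, 37, 37)
(316.733395696913, 105.56127221702526) 1069.0
(array([ 0.59475906, -0.1749405 ,  0.10217047]), np.float64(0.0012342868285735297))
(array([ 0.59272608, -0.17429379,  0.10389151]), np.float64(0.0012082280858349316))
(array([ 0.59251766, -0.17388622,  0.11449472]), np.float64(0.00024192170406656856))
lsq [ 0.59342901 -0.17458238  0.10398678] [array([0.87, 1.58]), array([-0.27,  0.49]), array([-0.03, -0.17])]
[[431, 42], [423, 161], [287, 160], [283, 48]]
0 [[0.6777, -0.0937], [0.7056, -0.1962], [0.5775, -0.2294], [0.5501, -0.1328]]
0.012 [[0.6753, -0.0961], [0.7023, -0.1956], [0.5779, -0.2278], [0.5514, -0.1341]]
pred base-fwd
```

Run:
```python
from h import *
t=cams.camera('top');s=cams.camera('scene');c=dict(np.load('w3.npz'))
print(tri(c,(313.2,105.6),s,(375.58,237.68)),tri(t,(376,200.8),s,(375.58,237.68)))
Rm,M=Rtool(15.5,32); T=np.array([.591,-.175,.106])+M@[0,-.0415,.0385]; print(T,M[:,2]); move(T+.05*M[:,2],Rm)
```

```text
(array([ 0.59036295, -0.17497615,  0.10667457]), np.float64(0.0012220546948986343)) (array([ 0.59231656, -0.17476186,  0.10434248]), np.float64(0.0005669270929869343))
[ 0.58243051 -0.22044283  0.13864985] [-0.51064634 -0.14161476  0.8480481 ]
row [-0.5593  0.0026 -0.0094] [ 0.0402 -0.0488  0.093 ] deg 32.1
```

Request:
{"api": "step_arm", "payload": {
  "deltas": [
    [[-0.14, 0, 0, 0.01, -0.012, 0.01, 0], [-0.28, 0, -0.002, 0.02, -0.024, 0.025, 0], [-0.42, 0.001, -0.005, 0.03, -0.036, 0.045, 0], [-0.52, 0.002, -0.008, 0.036, -0.044, 0.07, 0], [-0.559, 0.003, -0.009, 0.04, -0.049, 0.088, 0], [-0.559, 0.003, -0.009, 0.04, -0.049, 0.093, 0], [-0.559, 0.003, -0.009, 0.04, -0.049, 0.093, 0], [-0.559, 0.003, -0.009, 0.04, -0.049, 0.093, 0]]
  ]
}}

```text
time: 8.4
ee_pos: [0.5581, -0.2272, 0.1826]
eef_rot: [0.581, 0.766, 0.22, 0.167]
ft_force: [0.4, -0.1, -2.0]
width: 0.0157
grip_force: 60.0
```

Run:
```python
from h import *
s=readout.read_state(); print(s['time'],s['ee_pos'],s['joint_positions'].round(2),s['grip_force'],s['ft_force'])
Rm,M=Rtool(15.5,32); T=np.array([.591,-.175,.106])+M@[0,-.0415,.0385]; move(T,Rm)
a=cams.camera('scene')['img'][190:280,320:440]; c=wrist()['img'][:300,200:560]; save('s4',np.hstack([cv2.resize(a,(400,300),interpolation=3),cv2.resize(c,(360,300))]))
```

```text
8.4 [ 0.55809549 -0.22721538  0.18257612] [ 0.09  0.1   0.45  2.   -0.66  0.75  1.23] 59.99123012647033 [ 0.44436173 -0.05642153 -2.02029304]
row [ 0.001  -0.0002  0.0017] [ 0.     -0.0019  0.0506] deg 0.1
```

View pics/s4.png

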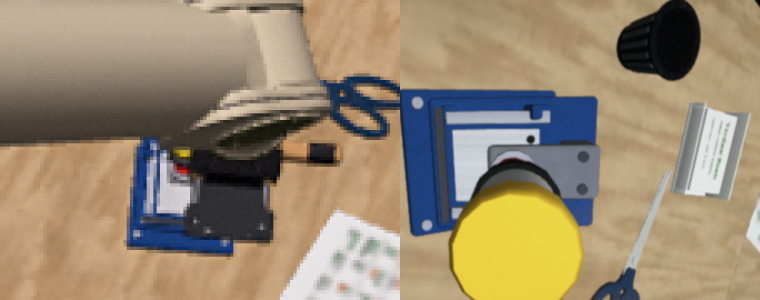

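Request:
{"api": "step_arm", "payload": {
  "deltas": [
    [[0, 0, 0, 0, -0.002, 0.025, 0], [0, 0, 0, 0, -0.002, 0.06, 0], [0, 0, 0, 0, -0.002, 0.06, 0]]
  ]
}}

```text
time: 8.88
ee_pos: [0.5862, -0.218, 0.1281]
eef_rot: [0.581, 0.766, 0.219, 0.165]
ft_force: [-0.1, -0.2, -3.2]
width: 0.015
grip_force: 60.0
```

Run:
```python
from h import *
s=readout.read_state(); print(s['time'],s['ee_pos'],s['grip_force'],s['ft_force'],s['torque'],s['joint_vel'].round(2))
Rm,M=Rtool(15.5,32); T=np.array([.591,-.175,.106])+M@[0,-.0415,.0385]; move(T,Rm); print(M.T@s['ft_force'])
```

```text
8.875 [ 0.58620954 -0.21798806  0.12810444] 59.99120604246855 [-0.0504879  -0.21790917 -3.23485519] [-0.39444865  0.87637004  0.02832625] [ 0.   -0.05  0.03 -0.    0.05  0.03 -0.03]
row [-0.0019 -0.0027  0.0011] [-0.0013  0.0019 -0.0112] deg 0.2
[-1.80485602 -0.19649161 -2.68667217]
```

Request:
{"api": "step_arm", "payload": {
  "deltas": [
    [[0, 0, 0, 0, 0, -0.02, 0], [0, 0, 0, 0, 0, -0.035, 0], [0, 0, 0, 0, 0, -0.035, 0], [0, 0, 0, 0, 0, -0.015, 0], [0, 0, 0, 0, 0, 0.007, 0], [0, 0, 0, 0, 0, 0.007, 0], [0, 0, 0, 0, 0, 0.007, 0]]
  ]
}}

```text
time: 9.75
ee_pos: [0.5894, -0.2178, 0.1235]
eef_rot: [0.581, 0.765, 0.22, 0.166]
ft_force: [0.0, -0.1, -2.7]
width: 0.0154
grip_force: 60.0
```

Run:
```python
from h import *
s=readout.read_state(); print(s['time'],s['ee_pos'],s['grip_force'],s['ft_force'],s['torque'],s['joint_vel'].round(2))
Rm,M=Rtool(15.5,32); T=np.array([.591,-.175,.106])+M@[0,-.0415,.0385]; move(T,Rm); print(M.T@s['ft_force'])
```

```text
9.75 [ 0.5894409  -0.21775356  0.12347864] 59.9933210760355 [ 0.01443853 -0.14060291 -2.74247256] [-0.37143654  0.89270915 -0.0186368 ] [-0.   -0.01  0.    0.    0.   -0.    0.  ]
row [ 0.0001 -0.0013  0.0006] [-0.0007  0.0017 -0.0168] deg 0.1
[-1.47335478 -0.13934778 -2.31321017]
```

Request:
{"api": "step_arm", "payload": {
  "deltas": [
    [[0, 0, 0, 0, 0, -0.04, 0], [0, 0, 0, -0.02, 0, -0.08, 0], [0, 0, 0, -0.05, 0, -0.1, 0], [0, 0, 0, -0.06, 0, -0.1, 0], [0, 0, 0, -0.06, 0, -0.1, 0]]
  ]
}}

```text
time: 10.38
ee_pos: [0.5545, -0.2898, 0.2076]
eef_rot: [0.582, 0.765, 0.22, 0.166]
ft_force: [-1.0, 0.3, -3.0]
width: 0.0159
grip_force: 60.0
```

Run:
```python
from h import *
s=readout.read_state(); print(s['time'],s['ee_pos'],s['ft_force'],s['torque'])
c=wrist(); np.savez('w5',**c); save('w5',cv2.resize(c['img'][:300,180:480],(600,600),interpolation=3))
```

```text
10.375 [ 0.554453   -0.28975038  0.20758343] [-0.97645071  0.2987756  -2.95020552] [-0.35860958  0.88948372 -0.00397098]
```

View pics/w5.png

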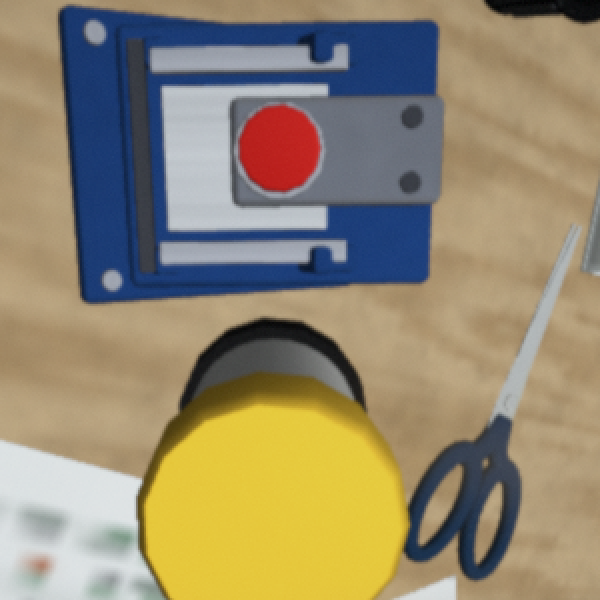

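The picture shows the red head at crop (279,149), concentric with its boss; the pin has gone down noticeably. I measure its travel.

Run:
```python
from h import *
c=dict(np.load('w5.npz')); im=c['img']
def red(im,x0,x1,y0,y1):
    m=mask(im,0,8,120,60)|mask(im,172,180,120,60);k=np.zeros_like(m);k[y0:y1,x0:x1]=m[y0:y1,x0:x1]
    M=cv2.moments(k,True); return (M['m10']/M['m00'],M['m01']/M['m00'],M['m00'])
rw=red(im,280,350,40,110); t=cams.camera('top');s=cams.camera('scene')
rt=red(t['img'],350,400,180,220); rs=red(s['img'],355,400,215,260); print(rw,rt,rs)
Rm,M=Rtool(15.5,32); P0=np.array([.591,-.175,.106])
for a,b,p,q in((c,s,rw,rs),(c,t,rw,rt),(t,s,rt,rs)): 
    if p[2]>10 and q[2]>10: x,e=tri(a,p[:2],b,q[:2]); print(x,e,'in pin frame',M.T@(x-P0))
for d in(0,.005,.01,.015,.018): print(d,*[np.round(proj(k,P0-M[:,2]*d),1) for k in(c,t,s)])
# size-based
cn=max(cv2.findContours(mask(im[40:110,280:350],0,8,120,60)|mask(im[40:110,280:350],172,180,120,60),cv2.RETR_EXTERNAL,cv2.CHAIN_APPROX_NONE)[0],key=cv2.contourArea); print(cv2.fitEllipse(cn))
```

```text
(319.284140969163, 73.69897209985315, 1362.0) (374.64864864864865, 197.93243243243242, 74.0) (375.54716981132077, 238.56603773584905, 53.0)
[ 0.59306547 -0.17483195  0.09955719] 0.00026541940143181956 in pin frame [-0.00168817 -0.00039003 -0.00654234]
[ 0.60233572 -0.17213672  0.08587514] 0.002974663998674676 in pin frame [-0.00075204 -0.0002702  -0.02326088]
[ 0.60266335 -0.17254738  0.08847834] 0.000784374435947576 in pin frame [ 0.00080212 -0.00075347 -0.02116238]
0 [322.2  72.3] [376.3 201.1] [375.4 237.7]
0.005 [322.1  73. ] [375.8 200.5] [375.4 237.9]
0.01 [322.   73.7] [375.3 199.8] [375.4 238.2]
0.015 [321.9  74.3] [374.9 199.2] [375.4 238.4]
0.018 [321.8  74.7] [374.6 198.8] [375.4 238.6]
((39.28852462768555, 33.707115173339844), (39.273902893066406, 42.28759765625), 0.37359198927879333)
```

Run:
```python
from h import *
Rm,M=Rtool(15.5,32); T=np.array([.592,-.175,.106])+M@[0,-.0415,.0385]; move(T+.03*M[:,2],Rm); move(T-.02*M[:,2],Rm)
```

```text
row [-0.0007 -0.0031  0.0011] [0.0576 0.0027 0.0528] deg 0.2
row [-0.0007 -0.0031  0.0011] [0.0575 0.0028 0.1028] deg 0.2
```

Request:
{"api": "step_arm", "payload": {
  "deltas": [
    [[0, -0.003, 0, 0.03, 0.002, 0, 0], [0, -0.003, 0, 0.057, 0.003, 0.03, 0], [0, -0.003, 0, 0.057, 0.003, 0.053, 0], [0, -0.003, 0, 0.057, 0.003, 0.053, 0], [0, -0.003, 0, 0.057, 0.003, 0.075, 0], [0, -0.003, 0, 0.057, 0.003, 0.104, 0], [0, -0.003, 0, 0.057, 0.003, 0.104, 0], [0, -0.003, 0, 0.057, 0.003, 0.104, 0]]
  ]
}}

```text
time: 11.52
ee_pos: [0.5947, -0.22, 0.1224]
eef_rot: [0.582, 0.765, 0.219, 0.168]
ft_force: [0.5, -0.4, -2.1]
width: 0.0156
grip_force: 60.0
```

Run:
```python
from h import *
s=readout.read_state(); print(s['time'],s['ee_pos'],s['grip_force'],s['ft_force'],s['torque'],s['joint_vel'].round(2))
Rm,M=Rtool(15.5,32); T=np.array([.592,-.175,.106])+M@[0,-.0415,.0385]; move(T,Rm); print(M.T@s['ft_force'])
```

```text
11.525 [ 0.59466991 -0.21996237  0.12243818] 59.99541878700256 [ 0.5305275  -0.44924898 -2.09835528] [-0.34364149  0.83493852 -0.02336627] [-0.   -0.01  0.    0.   -0.   -0.    0.  ]
row [0.0006 0.0024 0.0002] [ 0.0025 -0.0007 -0.0196] deg 0.1
[-0.78022292 -0.57468731 -1.98679783]
```

Request:
{"api": "step_arm", "payload": {
  "deltas": [
    [[0, 0, 0, 0, 0, 0.002, 0], [0, 0, 0, 0, 0, 0.003, 0], [0, 0, 0, 0, 0, 0.003, 0]]
  ]
}}

```text
time: 11.9
ee_pos: [0.5963, -0.22, 0.1206]
eef_rot: [0.582, 0.765, 0.219, 0.169]
ft_force: [-8.6, -0.9, 8.1]
width: 0.0154
grip_force: 60.0
```

Run:
```python
from h import *
s=readout.read_state(); Rm,M=Rtool(15.5,32); T=np.array([.592,-.175,.106])+M@[0,-.0415,.0385]; move(T,Rm); print(M.T@s['ft_force'],s['torque'])
```

```text
row [0.0019 0.0029 0.    ] [ 0.003  -0.0011 -0.0219] deg 0.2
[-2.96619459  1.43342006 11.43206169] [0.13037895 1.38837751 0.43317972]
```

Request:
{"api": "step_arm", "payload": {
  "deltas": [
    [[0, 0, 0, 0, 0, 0.002, 0], [0, 0, 0, 0, 0, 0.002, 0], [0, 0, 0, 0, 0, 0.002, 0]]
  ]
}}

```text
time: 12.28
ee_pos: [0.5976, -0.2208, 0.1195]
eef_rot: [0.582, 0.764, 0.219, 0.169]
ft_force: [-9.0, -3.1, 10.5]
width: 0.0157
grip_force: 60.0
```

Run:
```python
from h import *
s=readout.read_state(); Rm,M=Rtool(15.5,32); T=np.array([.592,-.175,.106])+M@[0,-.0415,.0385]; move(T,Rm); print(M.T@s['ft_force'],s['torque'])
```

```text
row [ 0.0027  0.0048 -0.0004] [ 0.004  -0.0012 -0.0235] deg 0.3
[-2.44665118 -0.60333524 13.95023206] [-0.2149191   1.25904528  0.12855696]
```

Request:
{"api": "step_arm", "payload": {
  "deltas": [
    [[0, 0, 0, 0, 0, -0.02, 0], [0, 0, 0, 0, 0, -0.04, 0], [0, 0, 0, 0, 0, -0.04, 0], [0, 0, 0, 0, 0, -0.02, 0], [0, 0, 0, 0, 0, 0.001, 0], [0, 0, 0, 0, 0, 0.001, 0], [0, 0, 0, 0, 0, -0.03, 0], [0, 0, 0, -0.02, 0, -0.08, 0], [0, 0, 0, -0.06, 0, -0.107, 0], [0, 0, 0, -0.06, 0, -0.107, 0], [0, 0, 0, -0.06, 0, -0.107, 0]]
  ]
}}

```text
time: 13.65
ee_pos: [0.5587, -0.2907, 0.2073]
eef_rot: [0.582, 0.765, 0.219, 0.167]
ft_force: [-0.2, 1.2, -3.0]
width: 0.0156
grip_force: 60.0
```

Run:
```python
from h import *
s0=readout.read_state(); print(s0['time'],s0['ee_pos'],s0['eef_rot'])
c=wrist(); np.savez('w6',**c); o=dict(np.load('w5.npz'))
def red(im,x0,x1,y0,y1):
    m=mask(im,0,8,120,60)|mask(im,172,180,120,60);k=np.zeros_like(m);k[y0:y1,x0:x1]=m[y0:y1,x0:x1]
    cn=max(cv2.findContours(k,cv2.RETR_EXTERNAL,cv2.CHAIN_APPROX_NONE)[0],key=cv2.contourArea)
    M=cv2.moments(k,True); return np.round((M['m10']/M['m00'],M['m01']/M['m00'],M['m00'])+cv2.fitEllipse(cn)[1],2)
print(red(o['img'],270,360,30,120),red(c['img'],270,360,30,120))
t=cams.camera('top');s=cams.camera('scene'); print(red(t['img'],350,400,180,220),red(s['img'],355,400,215,260))
save('w6',np.hstack([cv2.resize(k['img'][20:280,200:450],(400,416),interpolation=3) for k in(o,c)]))
# mallet yellow blob in wrist
for k in(dict(np.load('w3.npz')),o,c):
    m=mask(k['img'],22,34,150,80); M=cv2.moments(m,True); print(M['m10']/M['m00'],M['m01']/M['m00'],M['m00'])
```

```text
13.65 [ 0.55867782 -0.29065303  0.20732732] [0.58175007 0.76531585 0.21906595 0.16693894]
[ 319.28   73.7  1362.     39.27   42.29] [ 314.28   69.41 1395.     39.58   43.  ]
[374.53 197.92  76.     8.5    9.49] [375.55 238.57  53.     7.24   7.54]
303.31748645125884 244.60273032859985 14577.0
316.33607884547695 255.13072861668428 14205.0
316.4545947901592 290.0748010130246 11056.0
```

View pics/w6.png

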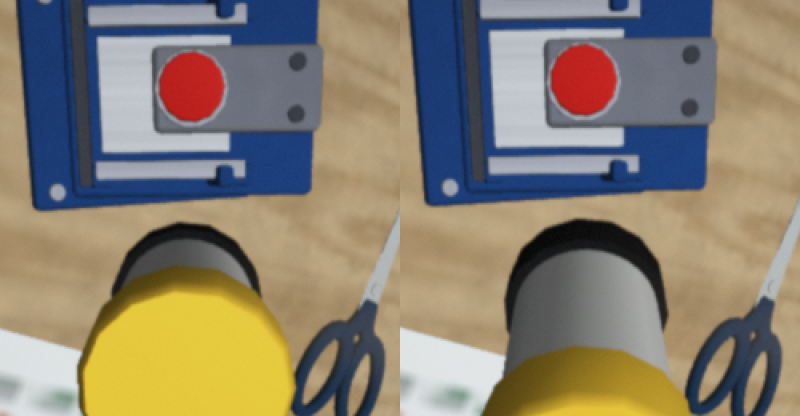

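The pin is unmoved by the repeated blow, so it is on its stop. But the mallet has turned in the grip: its yellow rim edge moved from row 187 to 236. I measure that turn so I can lay it back upright.

```bash
cat >> h.py <<'E'
def mproj(c,phi,pts,off=(.0415,0,.0385)):
    "mallet points -> pixels in wrist image, mallet turned by phi (deg) about tool y through pinch point"
    T=np.linalg.inv(np.array(c['T_tool_cam'])); out=[]
    for m in pts:
        q=np.array([off[0]+m[1],off[1]+m[0],off[2]-m[2]])-[0,0,.003]; q=R.from_euler('y',phi,degrees=True).apply(q)+[0,0,.003]
        k=T[:3,:3]@q+T[:3,3]; out.append((c['cx']+c['fx']*k[0]/-k[2], c['cy']-c['fy']*k[1]/-k[2]))
    return np.array(out)
a=np.linspace(0,2*np.pi,60)
def rim(z,y0=0): return np.c_[.019*np.cos(a),.019*np.sin(a),0*a+z]
E
python3 - <<'E'
from h import *
for n in('w3','w5','w6'):
    c=dict(np.load(n+'.npz')); hsv=cv2.cvtColor(c['img'],cv2.COLOR_RGB2HSV); col=c['img'][120:300,316].astype(int)
    y=np.argmax((hsv[120:300,316,0]>20)&(hsv[120:300,316,0]<35)&(hsv[120:300,316,1]>150)&(hsv[120:300,316,2]>80))+120
    g=col.sum(1); b=np.argmax(g<150)+120; print(n,'yellow top',y,'black top',b, g[::6].tolist())
for phi in range(-30,31,5): print(phi,[mproj(c,phi,rim(z))[:,1].min().round(0) for z in(.07,.052,0.0)])
E
```

```text
w3 yellow top 182 black top 158 [233, 518, 549, 208, 509, 282, 193, 34, 122, 233, 220, 199, 338, 552, 552, 552, 552, 552, 548, 550, 547, 544, 541, 545, 542, 540, 541, 537, 535, 533]
w5 yellow top 187 black top 160 [356, 519, 241, 219, 218, 447, 474, 44, 104, 237, 244, 222, 206, 287, 488, 495, 496, 492, 491, 492, 492, 491, 489, 486, 490, 489, 490, 490, 491, 489]
w6 yellow top 237 black top 158 [511, 532, 214, 185, 468, 458, 354, 47, 49, 87, 356, 351, 352, 359, 357, 354, 358, 361, 359, 356, 258, 276, 287, 302, 315, 408, 482, 479, 480, 480]
-30 [np.float64(143.0), np.float64(164.0), np.float64(206.0)]
-25 [np.float64(145.0), np.float64(163.0), np.float64(197.0)]
-20 [np.float64(149.0), np.float64(163.0), np.float64(188.0)]
-15 [np.float64(156.0), np.float64(164.0), np.float64(180.0)]
-10 [np.float64(164.0), np.float64(167.0), np.float64(172.0)]
-5 [np.float64(176.0), np.float64(172.0), np.float64(165.0)]
0 [np.float64(189.0), np.float64(178.0), np.float64(159.0)]
5 [np.float64(206.0), np.float64(187.0), np.float64(153.0)]
10 [np.float64(225.0), np.float64(198.0), np.float64(148.0)]
15 [np.float64(247.0), np.float64(211.0), np.float64(145.0)]
20 [np.float64(272.0), np.float64(226.0), np.float64(142.0)]
25 [np.float64(298.0), np.float64(243.0), np.float64(141.0)]
30 [np.float64(326.0), np.float64(262.0), np.float64(141.0)]
```

Run:
```python
from h import *
from scipy.optimize import least_squares
obs={}
for n in('w3','w6'):
    c=dict(np.load(n+'.npz')); im=c['img'].astype(int); g=im.sum(2)
    col=g[150:260,314:319].mean(1); print(n,col[:40].round().tolist())
    sat=cv2.cvtColor(c['img'],cv2.COLOR_RGB2HSV)[:,:,1]
    for r in (172,180,190,200,215,230): print(r, [int(v) for v in g[r,255:285:2]],[int(v) for v in g[r,350:380:2]])
for z in(.004,.008,.01,.012,.055,.058,.06,.062): print(z,mproj(c,0,rim(z))[:,1].min().round(1))
```

```text
w3 [284.0, 223.0, 202.0, 178.0, 192.0, 204.0, 197.0, 177.0, 154.0, 127.0, 77.0, 40.0, 37.0, 56.0, 67.0, 69.0, 72.0, 77.0, 112.0, 183.0, 224.0, 232.0, 234.0, 234.0, 234.0, 232.0, 234.0, 232.0, 234.0, 232.0, 218.0, 194.0, 188.0, 187.0, 188.0, 193.0, 196.0, 205.0, 221.0, 246.0]
172 [410, 406, 407, 408, 408, 412, 414, 412, 414, 425, 429, 436, 436, 437, 432] [471, 484, 482, 487, 478, 480, 472, 476, 468, 452, 456, 468, 474, 476, 478]
180 [397, 400, 399, 402, 407, 410, 406, 410, 413, 417, 417, 366, 108, 62, 79] [76, 153, 425, 475, 476, 477, 477, 471, 473, 468, 466, 463, 463, 462, 466]
190 [427, 428, 429, 423, 417, 416, 412, 419, 418, 361, 91, 75, 102, 185, 181] [222, 182, 87, 85, 123, 347, 445, 451, 452, 458, 461, 463, 464, 458, 456]
200 [473, 471, 475, 469, 475, 475, 472, 373, 163, 185, 197, 223, 271, 317, 346] [291, 260, 232, 208, 202, 209, 366, 460, 466, 466, 464, 461, 463, 459, 456]
215 [612, 531, 410, 244, 279, 325, 388, 511, 549, 556, 551, 551, 552, 552, 549] [551, 553, 551, 550, 551, 551, 542, 443, 340, 282, 239, 297, 460, 475, 474]
230 [271, 340, 492, 547, 546, 548, 546, 548, 549, 5
[... 673 characters left out ...]
90 [429, 428, 435, 438, 443, 443, 428, 252, 33, 70, 67, 66, 77, 145, 233] [399, 138, 76, 76, 80, 66, 162, 426, 457, 460, 460, 463, 454, 457, 453]
200 [450, 459, 461, 472, 475, 449, 149, 65, 77, 85, 192, 226, 233, 245, 257] [506, 502, 496, 466, 209, 87, 85, 170, 396, 412, 419, 423, 421, 416, 409]
215 [482, 479, 479, 473, 471, 354, 82, 82, 191, 218, 224, 235, 241, 246, 250] [497, 502, 503, 496, 496, 475, 207, 102, 138, 385, 414, 415, 422, 414, 400]
230 [434, 434, 432, 428, 427, 427, 396, 224, 222, 226, 234, 250, 247, 255, 254] [491, 496, 498, 505, 494, 497, 489, 449, 418, 418, 421, 421, 415, 414, 417]
0.004 159.8
0.008 160.9
0.01 161.5
0.012 162.2
0.055 180.1
0.058 181.8
0.06 183.0
0.062 184.2
```

Run:
```python
from h import *
from scipy.optimize import least_squares
c=dict(np.load('w6.npz'))
def f(x,zy=.058):
    off=(.0415,0,.0385)
    # shift applied after rotation, in tool axes
    T=dict(c); M=np.array(c['T_tool_cam']).copy(); M[0,3]-=x[1]; M[2,3]-=x[2]; T['T_tool_cam']=M
    b=mproj(T,x[0],rim(.003),off); y=mproj(T,x[0],rim(zy),off); return np.array([b[:,1].min()-157,(np.ptp(b[:,0])-100.)/1,y[:,1].min()-237])
for zy in(.056,.058,.06):
  for w in (98,100,102):
    s=least_squares(lambda x:f(x,zy)+[0,100-w,0],[15,0,0],x_scale=[10,.005,.005]); print(zy,w,s.x.round(4),s.fun.round(2))
b=mproj(dict(np.load('w3.npz')),0,rim(.003)); print('w3 pred',b[:,1].min(),np.ptp(b[:,0]))
```

```text
0.056 98 [ 1.63046e+01 -3.50000e-03 -1.80000e-03] [0. 0. 0.]
0.056 100 [ 1.55553e+01 -2.90000e-03 -5.80000e-03] [-0. -0. -0.]
0.056 102 [ 1.48413e+01 -2.40000e-03 -9.60000e-03] [ 0.  0. -0.]
0.058 98 [ 1.50232e+01 -3.20000e-03 -3.00000e-03] [0. 0. 0.]
0.058 100 [ 1.43097e+01 -2.60000e-03 -6.90000e-03] [-0.  0.  0.]
0.058 102 [ 1.36292e+01 -2.10000e-03 -1.07000e-02] [ 0.  0. -0.]
0.06 98 [ 1.38428e+01 -2.90000e-03 -4.10000e-03] [ 0. -0.  0.]
0.06 100 [ 1.31614e+01 -2.30000e-03 -8.00000e-03] [-0.  0.  0.]
0.06 102 [ 1.2511e+01 -1.8000e-03 -1.1700e-02] [ 0.  0. -0.]
w3 pred 160.02200644193778 89.71975183192149
```

Run:
```python
from h import *
phi=15; off=np.array([.046,0,.022])
F=R.from_euler('y',-phi,degrees=True).as_matrix()
RA=Rtool(0)[0]@F; pA=np.array([.60,-.25,.30]); move(pA,RA)
RB=Rtool(-12.9)[0]@F; pB=np.array([.606,.241,.096])-RB@off; print(pB); move(pB+[0,0,.1],RB,pA,RA)
```

```text
row [ 0.587  -0.3287  0.1909] [ 0.0275  0.0919 -0.0519] deg 40.1
[0.59735161 0.20323915 0.12915604]
row [0.0583 0.     0.2175] [ 0.4561 -0.0026 -0.0489] deg 12.9
```

Request:
{"api": "step_arm", "payload": {
  "deltas": [
    [[0.05, -0.03, 0.015, 0, 0.03, -0.03, 0], [0.16, -0.09, 0.05, 0.007, 0.055, -0.045, 0], [0.3, -0.17, 0.1, 0.014, 0.075, -0.052, 0], [0.45, -0.25, 0.147, 0.02, 0.085, -0.052, 0], [0.55, -0.31, 0.18, 0.025, 0.092, -0.052, 0], [0.587, -0.329, 0.191, 0.0275, 0.092, -0.052, 0], [0.587, -0.329, 0.191, 0.0275, 0.092, -0.052, 0], [0.587, -0.329, 0.191, 0.0275, 0.092, -0.052, 0]]
  ]
}}

```text
time: 14.8
ee_pos: [0.5988, -0.2532, 0.3013]
eef_rot: [0.702, 0.7, -0.092, 0.093]
ft_force: [0.2, 0.2, -1.6]
width: 0.0156
grip_force: 60.0
```

Run:
```python
from h import *
phi=15; off=np.array([.046,0,.022]); s=readout.read_state(); print(s['ee_pos'],s['joint_positions'].round(2),s['grip_force'])
F=R.from_euler('y',-phi,degrees=True).as_matrix(); RB=Rtool(-12.9)[0]@F; pB=np.array([.606,.241,.096])-RB@off; move(pB+[0,0,.1],RB);  move(pB,RB)
```

```text
[ 0.59878823 -0.25316711  0.30133397] [-0.22  0.33  0.55  1.43  0.08  1.35  0.28] 59.99965936993249
row [5.980e-02 2.000e-04 2.131e-01] [ 0.4595 -0.0034 -0.0486] deg 12.7
row [5.980e-02 2.000e-04 2.131e-01] [ 0.4854 -0.0036  0.0479] deg 12.7
```

Request:
{"api": "step_arm", "payload": {
  "deltas": [
    [[0.01, 0, 0.03, 0.04, 0, -0.004, 0], [0.02, 0, 0.06, 0.09, 0, -0.01, 0], [0.025, 0, 0.09, 0.14, -0.001, -0.015, 0], [0.03, 0, 0.11, 0.19, -0.001, -0.02, 0], [0.035, 0, 0.135, 0.24, -0.002, -0.025, 0], [0.04, 0, 0.16, 0.29, -0.002, -0.031, 0], [0.05, 0, 0.18, 0.34, -0.003, -0.036, 0], [0.06, 0, 0.2, 0.39, -0.003, -0.041, 0], [0.06, 0, 0.213, 0.43, -0.003, -0.046, 0], [0.06, 0, 0.213, 0.46, -0.003, -0.048, 0], [0.06, 0, 0.213, 0.473, -0.003, 0, 0], [0.06, 0, 0.213, 0.485, -0.004, 0.048, 0], [0.06, 0, 0.213, 0.485, -0.004, 0.048, 0], [0.06, 0, 0.213, 0.485, -0.004, 0.048, 0]]
  ]
}}

```text
time: 16.55
ee_pos: [0.5984, 0.2037, 0.1311]
eef_rot: [0.775, 0.618, -0.102, 0.082]
ft_force: [0.3, -0.2, -2.0]
width: 0.0153
grip_force: 60.0
```

Run:
```python
from h import *
s0=readout.read_state(); print(s0['time'],s0['ee_pos'],s0['grip_force'])
t=cams.camera('top');s=cams.camera('scene');c=wrist(); np.savez('w7',**c)
a=cv2.resize(s['img'][150:260,220:340],(480,440),interpolation=3); b=cv2.resize(t['img'][160:230,190:275],(320,264),interpolation=3); w=cv2.resize(c['img'],(320,240))
save('s7',np.hstack([a,np.vstack([b,w])[:440]]))
```

```text
16.55 [0.59838177 0.20374537 0.1311102 ] 59.99960930028465
```

View pics/s7.png

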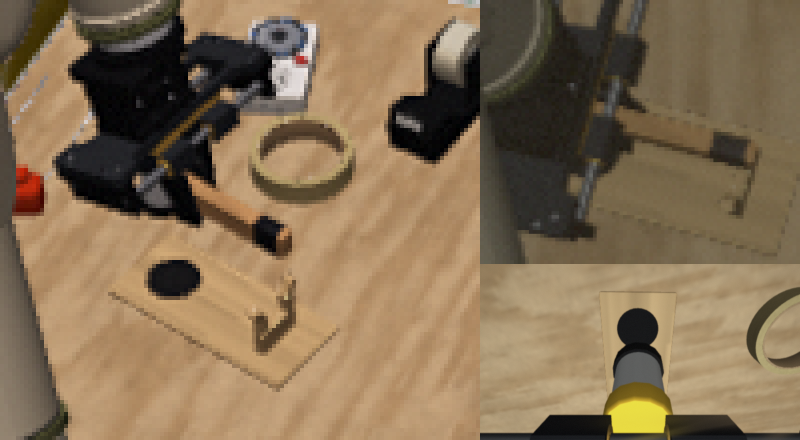

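The mallet hangs over the cradle with its handle's black band at scene (286.8,208.3) and top (256.9,199.8), and the black pad is visible and clear. I check the tilt and position from these.

Run:
```python
from h import *
t=cams.camera('top');s=cams.camera('scene'); c=dict(np.load('w7.npz'))
def dark(im,x0,x1,y0,y1,th=110):
    g=im[y0:y1,x0:x1].astype(int).sum(2); m=(g<th).astype(np.uint8); n,l,st,ce=cv2.connectedComponentsWithStats(m); return [(st[i,4],(ce[i]+[x0,y0]).round(1).tolist()) for i in range(1,n) if st[i,4]>8]
print(dark(t['img'],245,270,190,210,120),dark(s['img'],278,298,198,218,130))
p,e=tri(t,(256.9,199.8),s,(286.8,208.3)); print('band',p,e)
im=c['img'].astype(int); g=im.sum(2)
hs=cv2.cvtColor(c['img'],cv2.COLOR_RGB2HSV); y=np.argmax((hs[120:330,316,0]>20)&(hs[120:330,316,0]<35)&(hs[120:330,316,1]>150)&(hs[120:330,316,2]>80))+120; print('yellow',y, g[120:200:2,318].tolist())
s0=readout.read_state(); F=R.from_euler('y',15,degrees=True).as_matrix(); Rt=R.from_quat(s0['eef_rot']).as_matrix(); Mm=Rt@F
print('mallet z',-Mm[:,2],'origin',s0['ee_pos']+Rt@[.046,0,.022])
o=s0['ee_pos']+Rt@[.046,0,.022]; d=(p-o); print('along',np.linalg.norm(d[:2]),'height over origin',d[2], 'tool yaw',np.degrees(np.arctan2(d[1],d[0]))+90)
```

```text
[(np.int32(14), [254.2, 201.6])] [(np.int32(43), [286.0, 208.2])]
band [0.57890462 0.12366583 0.1323252 ] 0.004089591503092877
yellow 237 [75, 77, 62, 72, 72, 72, 69, 78, 67, 73, 76, 70, 67, 64, 77, 72, 79, 74, 60, 36, 32, 25, 35, 32, 27, 67, 70, 80, 217, 281, 281, 291, 286, 291, 282, 284, 280, 286, 284, 285]
mallet z [-8.63586962e-04 -2.32689152e-04  9.99999600e-01] origin [0.60649173 0.24226584 0.09720705]
along 0.12176621926784825 height over origin 0.03511814956145441 tool yaw -13.094510422941553
```

Run:
```python
from h import *
s0=readout.read_state(); Rt=R.from_quat(s0['eef_rot']).as_matrix(); print(Rt.T@[0,0,-.08],Rt.T@[-.0005,-.001,0])
```

```text
[ 2.06731991e-02 -6.32472404e-05  7.72826943e-02] [-0.00104908 -0.00026607  0.00028041]
```

Request:
{"api": "step_arm", "payload": {
  "deltas": [
    [[0, 0, 0, 0.0045, 0, 0.02, 0], [0, 0, 0, 0.01, 0, 0.04, 0], [0, 0, 0, 0.0145, 0, 0.06, 0], [0, 0, 0, 0.018, 0, 0.072, 0], [0, 0, 0, 0.0197, 0, 0.0773, 0], [0, 0, 0, 0.0197, 0, 0.0773, 0]]
  ]
}}

```text
time: 17.55
ee_pos: [0.5969, 0.2033, 0.0488]
eef_rot: [0.775, 0.619, -0.103, 0.081]
ft_force: [-0.8, -0.0, -2.5]
width: 0.0154
grip_force: 60.0
```

Request:
{"api": "step_arm", "payload": {
  "deltas": [
    [[0, 0, 0, 0.0005, 0, 0.002, 0], [0, 0, 0, 0.001, 0, 0.004, 0], [0, 0, 0, 0.001, 0, 0.004, 0]]
  ]
}}

```text
time: 17.92
ee_pos: [0.5968, 0.2032, 0.0449]
eef_rot: [0.775, 0.619, -0.103, 0.081]
ft_force: [-0.2, 0.6, -1.8]
width: 0.0154
grip_force: 60.0
```

Run:
```python
from h import *
s=readout.read_state(); print(s['ee_pos'],s['ft_force'],s['torque'])
Rt=R.from_quat(s['eef_rot']).as_matrix(); print(s['ee_pos']+Rt@[.046,0,.022])
```

```text
[0.59675401 0.20315071 0.04489863] [-0.2385885   0.58487692 -1.84514328] [ 0.30279031 -0.04166868  0.00711341]
[0.60529002 0.24089324 0.01169263]
```

Request:
{"api": "step_arm", "payload": {
  "deltas": [
    [[0, 0, 0, 0.0005, 0, 0.002, 0], [0, 0, 0, 0.0005, 0, 0.002, 0]]
  ]
}}

```text
time: 18.18
ee_pos: [0.5968, 0.2031, 0.0428]
eef_rot: [0.775, 0.619, -0.103, 0.082]
ft_force: [0.2, 0.7, -1.9]
width: 0.0156
grip_force: 60.0
```

Request:
{"api": "step_arm", "payload": {
  "deltas": [
    [[0, 0, 0, 0.0005, 0, 0.002, 0], [0, 0, 0, 0.0005, 0, 0.002, 0]]
  ]
}}

```text
time: 18.42
ee_pos: [0.597, 0.2032, 0.0416]
eef_rot: [0.775, 0.619, -0.103, 0.082]
ft_force: [-2.1, 1.6, 5.1]
width: 0.0153
grip_force: 60.0
```

Run:
```python
from h import *
s=readout.read_state(); print(s['ee_pos'],s['ft_force'],s['torque'])
c=wrist(); im=c['img']; np.savez('w8',**c)
t=cams.camera('top');s=cams.camera('scene')
a=cv2.resize(s['img'][170:260,230:330],(480,432),interpolation=3); w=cv2.resize(c['img'][100:400,200:440],(320,400))
save('s8',np.hstack([a,np.vstack([w,np.zeros((32,320,3),np.uint8)])]))
```

```text
[0.59702417 0.20322434 0.04157632] [-2.05163351  1.60609739  5.14122338] [-0.39287524  0.53526968 -0.14959082]
```

View pics/s8.png

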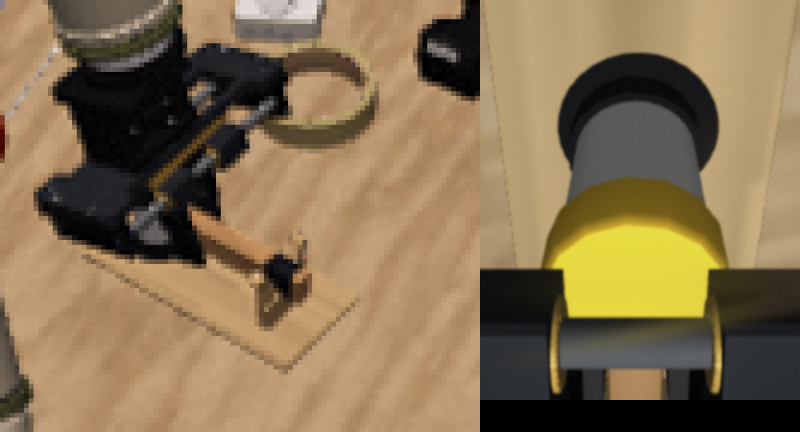

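Head on the pad (concentric at crop (640,130)) and handle in the fork; I release and rise straight up.

Request:
{"api": "step_arm", "payload": {
  "deltas": [
    [[0, 0, 0, 0, 0, 0, 5], [0, 0, 0, 0, 0, 0, 22], [0, 0, 0, 0, 0, 0, 35], [0, 0, 0, 0, 0, 0, 60], [0, 0, 0, 0, 0, 0, 80], [0, 0, 0, 0, 0, 0, 80], [0, 0, 0, 0, 0, 0, 80], [0, 0, 0, 0, 0, 0, 80]]
  ],
  "squeeze": 10
}}

```text
time: 19.58
ee_pos: [0.5968, 0.2031, 0.0407]
eef_rot: [0.775, 0.619, -0.103, 0.081]
ft_force: [-0.2, -0.0, 0.3]
width: 0.0672
grip_force: 0.0
```

Request:
{"api": "step_arm", "payload": {
  "deltas": [
    [[0, 0, 0, -0.002, 0, -0.01, 80], [0, 0, 0, -0.008, 0, -0.03, 80], [0, 0, 0, -0.016, 0, -0.06, 80], [0, 0, 0, -0.026, 0, -0.097, 80], [0, 0, 0, -0.037, 0, -0.14, 80], [0, 0, 0, -0.052, 0, -0.193, 80], [0, 0, 0, -0.052, 0, -0.193, 80], [0, 0, 0, -0.052, 0, -0.193, 80]]
  ]
}}

```text
time: 20.58
ee_pos: [0.5969, 0.2029, 0.2413]
eef_rot: [0.775, 0.619, -0.102, 0.081]
ft_force: [0.5, -0.5, -0.0]
width: 0.0695
grip_force: 0.0
```

Run:
```python
from h import *
s0=readout.read_state(); print(s0['time'],s0['ee_pos'],s0['width'],s0['ft_force'])
t=cams.camera('top');s=cams.camera('scene');c=wrist(); np.savez('w9',**c)
a=cv2.resize(s['img'][180:270,230:400],(480,254),interpolation=3);w=cv2.resize(c['img'],(480,340)); save('s9',np.vstack([a,w]))
for k,b in((c,None),):
    m=mask(k['img'],22,34,150,80); m[330:]=0; M=cv2.moments(m,True); y=M['m10']/M['m00'],M['m01']/M['m00']; print(y,M['m00'],onplane(k,*y,.076))
m=mask(s['img'],22,34); k=np.zeros_like(m);k[190:250,240:320]=m[190:250,240:320]; M=cv2.moments(k,True); print(M['m10']/max(M['m00'],1),M['m01']/max(M['m00'],1),M['m00'],'before 261.08,205.42,71')
m=mask(s['img'],0,8)|mask(s['img'],172,180); k=np.zeros_like(m);k[215:275,340:420]=m[215:275,340:420]; M=cv2.moments(k,True); print('red',M['m10']/M['m00'],M['m01']/M['m00'])
m=mask(t['img'],0,8)|mask(t['img'],172,180); k=np.zeros_like(m);k[180:220,350:400]=m[180:220,350:400]; M=cv2.moments(k,True); print('red',M['m10']/M['m00'],M['m01']/M['m00'])
```

```text
20.575 [0.59686426 0.20293122 0.24133981] 0.06948466859551071 [ 0.47985377 -0.50304935 -0.03822571]
(317.8087679516251, 106.3416477702192) 2646.0 [0.60457236 0.24262692 0.076     ]
261.1830985915493 205.69014084507043 71.0 before 261.08,205.42,71
red 375.54716981132077 238.56603773584905
red 374.64864864864865 197.93243243243242
```

View pics/s9.png

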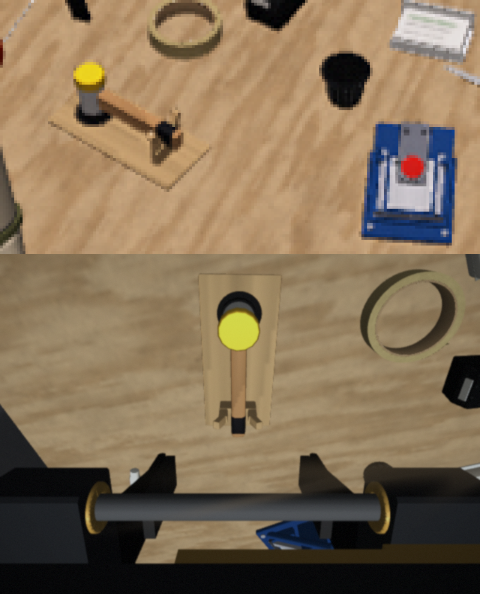

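The picture shows the mallet upright on its pad with the handle in the fork. The yellow centre is within 2–3 mm of where it started. The red pin is still down, and three later pushes and blows did not move it. Handing in.

```bash
python3 -c "
from bench import r; print(r.close_job())"
```

```text
the job is handed in; nothing more can be done
None
```

I knocked the red pin down to its stop, laid the mallet back in the cradle and let go, and handed the job in; it returned no verdict. From the images the pin moved about 16 mm plus a small initial offset, and it did not move under a further blow that turned the mallet about 15° in the grip, which I corrected when laying it down.

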